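# Lock the sprinkle jar and park it on the trolley

### The arm

A 6-joint arm with a two-finger parallel gripper is mounted at the origin on the work surface. World frame = base frame: x ahead of the robot, y to its left, z up, the work surface at z = 0. Lengths are in m, angles in rad, forces in N, time in s.
With the tool pointing down it reaches from about 0.25 to 0.775 m from the base axis. Payload 4 kg.
Tool frame: the origin (TCP) lies on the centre line of the jaws, within the pads' length; the fingertips stand 22 mm ahead of it and the grasp point (between the pads) lies 3 mm ahead of it; z points along the fingers, y is the direction in which the jaws open and shut (so a half turn about z gives the same grasp; the last joint's range is limited). The gripper opens to 94 mm and grips with 3 to 60 N. Pads are 16 mm wide; open, the fingers measure 119 mm over their backs; the gripper's body (75 mm by 177 mm) begins 78 mm behind the grasp point.
Start: joints at [1.157, 0.087, 1.371, -0, 1.684, -0.103], TCP at [0.168, 0.524, 0.228] pointing down, gripper open.
Joint ranges: [-3.1, 3.1], [-0.76, 2.03], [0.27, 2.55], [-1.08, 4.22], [0.17, 2.65], [-2.57, 2.57]. Speed limits (rad/s): [2.79, 2.79, 3.14, 3.14, 3.14, 3.14].

### API

Orientations are given as [roll, pitch, yaw] about the fixed x, y, z axes, in that order (R = Rz(yaw) Ry(pitch) Rx(roll)).
In Python, from bench import robot gives the robot as it stands. The module is installed in compiled form; this text tells all that it offers.
- The arm moves only by the shell command python3 -m inch 'ROWS'. ROWS is JSON, a list of rows, each an object with "linear": the shift along the world's x, y, z scaled (see below), a list of three; "twist": the turn about the world's z scaled (see below); "gripper": the opening, from 0 (shut) to 1 (fully open). In form: [{"linear": [x, y, z], "twist": twist, "gripper": gripper}, ...]. A call has 1 to 10 rows; each row is the pose to reach, as a shift and turn from the pose commanded when the call began; what a row does not reach only later rows make up. The controller multiplies each number of a shift by 0.1 m and each number of a turn by 60 degrees. A row lasts 1/12 s, in which the tool goes at most 41.7 mm and 7.16 degrees, less where a joint would pass 70% of its speed; a pose out of reach is approached as far as the arm can. A call with a number of a shift or a turn outside -1 to 1 is refused whole. A call with a gripper value outside its range is refused whole. The fingers move at their own pace and stop on an object; the grip force is fixed at half the most. Time passes only in rows, so rows that repeat a pose let the fingers close. It gives the time, the measured TCP pose, the force and the opening at its end, in the units of the state.
- robot.get_obs(): the state, without advancing time (a new reading comes with each control period).
- robot.snapshot(name): name is "scene" or "side" or "wrist"; returns a dict with "image" (480x640x3 uint8, red, green, blue), "depth" (480x640 float32, m along the optical axis (not along the pixel's ray), 0 where there is no reading), "mtx" (3x3 intrinsics, pixels), "rvec" (rotation vector, rad) and "tvec" (3), from world to camera coordinates, as OpenCV has them; the wrist camera has in their place "hand_eye" (4x4, takes a point from camera to tool coordinates, whose origin is the TCP and whose axes are the flange's). Camera axes: x right, y down, z forward; pixel columns grow to the right and rows downward; lengths in m; the calibration is good to about 2 mm. The wrist camera is an equidistant fisheye: a pixel r from the principal point sees the ray r / f radians off the axis. A picture is of the moment at which its call begins: read the wrist's pose just before it.
- robot.close_job(): hands the job in, once; it reports no verdict.
The state is a dict: "time": time; "joint_positions": joint angles; "qvel": joint speeds; "joint_torque": joint torques, N m; "tool_pos": TCP position; "ee_rot": TCP orientation; "wrist_force": force on the tool from outside, world axes, zero at the start; "wrist_torque": the same for the moment, N m; "width": finger opening in m.
Only numpy, scipy, OpenCV 4.12 (cv2) and the standard library are available. Lean on these libraries where they do the work, as an engineer would, in place of code of your own. Each camera call takes 0.05 s, during which the arm holds its last target.

### The job

The trolley is about to be wheeled away: close the sprinkle jar's red press-and-turn cap by pushing it down against its spring and turning it clockwise until it locks and stays down by itself. Then slide the locked jar along its rail until it stands centred on the blue mark, and let go. Leave the cake pan, the comb and the whisk where they are.

Things in the scene. Friction and masses are not known exactly. Their poses are not given: they have to be found in the camera images.
- rail: Fixed pale wooden board, 150 mm across (its x) by 360 mm long (its y), 12 mm thick, lying on the trolley top; origin at the centre of its underside. The jar's 90 x 90 mm dark wooden carriage slides on it along the rail's y only; it can neither turn nor lift.
- jar (a joint): Slide of the jar along the rail's y, in m: 0 in the middle of the rail (where it starts), positive towards the rail's +y, range -0.12 to 0.12. Stiff: about 4 N of friction, stays where it is left.
- jar_seat (a point): Point on the jar's upright axis, 113 mm above the rail's underside, moving with the jar; axes parallel to the rail's. The locked cap's underside lies here. The jar is clear glass, 72 mm across, shoulder 105 mm above the rail's underside, neck 44 mm across. Yellow spots and black pointers on the carriage show its +x and -x directions.
- jar_ledges (a point): On the jar's axis, 5 mm above jar_seat: underside of the two ledges on the neck's +x and -x sides, hidden in the cap, which hold the lugs down. While pressed, turn the cap clockwise (from above) until its bar lies along the jar's x, that is across the rail; within 15 degrees is enough. An end stop lies about 20 degrees beyond.
- cap: Loose red cap on the jar's neck, 75 mm across; origin at the centre of its underside, z up; flat top 20.5 mm above the origin, with a grip bar on it. Two lugs inside the skirt's foot lie on the cap's +x and -x sides, below the bar's ends; both ways round are alike. At the start it rests unlocked, 4 mm above its locked height, its x axis 60 to 80 degrees anticlockwise from above of the jar's x.
- cap_bar (a point): Middle of the cap's grip bar, 33.5 mm above the cap's origin; axes as the cap's. The bar is 50 mm long (along x), 14 mm thick (y), and stands 26 mm above the cap's flat top, with a white line along its top. Grip it across its thickness.
- plunger (a joint): How far the spring plunger under the cap is pressed, in m, 0 as at the start, hard stop at 0.0095; 3 N to start it, 9 N at the stop. The lugs pass under the ledges only while it is 6.5 mm down or more; 8 to 9 mm is good. Turning without pressing is blocked. When the turned cap is let go the plunger lifts it into the notch, at 0.004.
- blue_mark: Blue band painted across the rail, 150 mm long by 16 mm wide, at the goal position of the jar, 75 to 105 mm from the middle of the rail, on either side; origin at its centre on the rail's top, axes parallel to the rail's (its y runs along the rail).
- white_mark: White band of the same size on the other side of the middle; not the goal.
- pan: Loose round aluminium cake pan, 200 mm across, 50 mm high, bystander; origin under its centre.
- comb: Loose blue plastic decorating comb, a flat 75 x 110 x 5 mm plate with 14 mm teeth along its -x edge, bystander; origin under the middle of the plate.
- whisk: Loose stainless whisk, about 270 mm long, lying along its x, 45 mm high, bystander; origin under its middle.
There are look-alikes about, which are no part of the job. Several things have the shape of the cap; the one meant has the colours described above.

How it is judged:
On the way, in this order (a step that is already met when the one before it is completed fails the run):
1. the cap is pressed and turned so that its lugs are under the jar's ledges (z of cap in the frame of jar_seat below 0.002 m and angle between the x axis of cap and the x axis of jar_seat, either way round below 0.45 rad and horizontal distance between cap and jar_seat below 0.005 m), for 0.2 s.
2. the jar stands on the blue mark (y of jar_seat in the frame of blue_mark between -0.012 and 0.012 m), for 0.2 s.
At the end, for the whole second after the job is handed in: The cap is locked: risen into the notch, its underside within -1.2 to +2 mm of the locked height, its bar within 26 degrees of the jar's x axis, level within 7 degrees and centred within 5 mm; the jar stands within 12 mm of the centre of the blue mark along the rail; all at rest (all of step 1 and all of step 2 and z of cap in the frame of jar_seat above -0.0012 m and angle between cap's own z axis and vertical below 0.12 rad and linear speed of cap below 0.02 m/s); the robot touches nothing.
It fails at once if the cake pan was moved more than 40 mm (distance of pan from where it was at the start of the episode above 0.04 m).
It fails at once if the comb was moved more than 40 mm (distance of comb from where it was at the start of the episode above 0.04 m).
It fails at once if the whisk was moved more than 40 mm (distance of whisk from where it was at the start of the episode above 0.04 m).
It also fails if it takes over 40 s, if anything falls off the work surface, if the arm or the gripper's body presses on something with over 40 N, if the wrist force passes 120 N, or if a joint passes its speed limit or range.

## Working session

There is one attempt and no reset: what is moved stays moved. The work goes in short steps, Python scripts to look and compute and a shell command to move; the robot and the scene stay as the last step left them, time stands still between calls to the robot, and variables do not carry over. Pictures are saved under pics/ and viewed, and the job is handed in when it is done.

```bash
mkdir -p pics
python3 - <<'E'
from bench import robot
import cv2
o=robot.get_obs();print(o['time'],o['tool_pos'],o['ee_rot'],o['width'],o['joint_positions'])
for n in ['scene','side','wrist']:
    s=robot.snapshot(n);cv2.imwrite(f'pics/{n}0.png',s['image'][:,:,::-1])
    import pickle;pickle.dump(s,open(f'pics/{n}0.pkl','wb'))
E
```

```text
0.0 [0.16801125 0.52319799 0.22634968] [-3.13947344e+00 -2.13800867e-04  2.83076205e+00] 0.09391097226492942 [ 1.15689426e+00  8.79208096e-02  1.37220130e+00 -5.41204444e-06
  1.68360050e+00 -1.03072286e-01]
```

View pics/scene0.png

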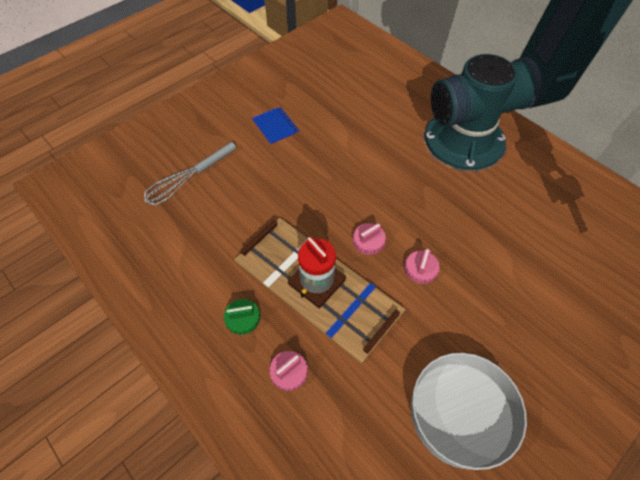

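View pics/side0.png

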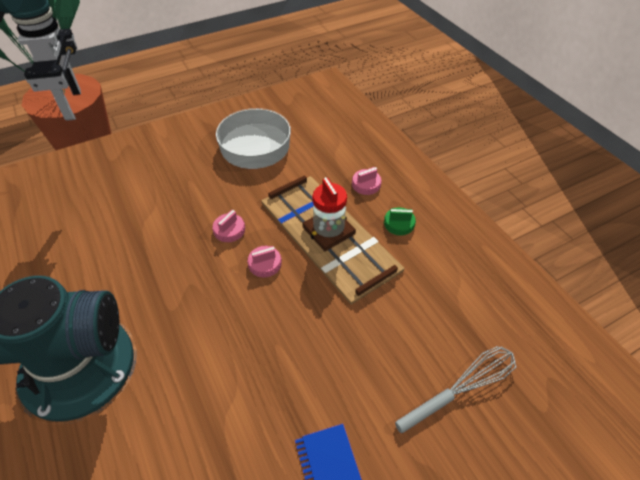

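View pics/wrist0.png

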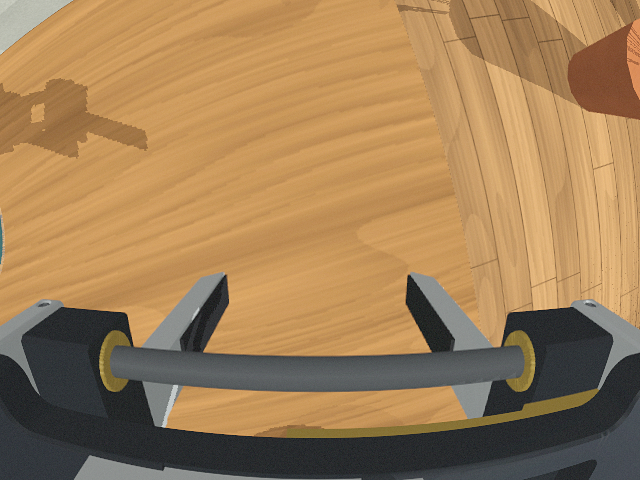

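Candidates in the scene view: the red cap on the jar at (317,252), pink caps at (369,238), (423,266) and (288,370), and a green cap at (241,316). I choose the red cap on the jar. The blue band is at (352,310) and the white band at (280,269). Next I check a close crop and measure.

```bash
cat > h.py <<'E'
import numpy as np,cv2
def world(s):
    d=s['depth'];h,w=d.shape;v,u=np.mgrid[:h,:w];K=s['mtx']
    p=np.stack([(u-K[0,2])/K[0,0]*d,(v-K[1,2])/K[1,1]*d,d],-1)
    R=cv2.Rodrigues(np.array(s['rvec']))[0]
    return (p-np.array(s['tvec']).reshape(3))@R
def ang(P):
    (c,sz,a)=cv2.minAreaRect(P.astype(np.float32)*1000);return np.array(c)/1000,sz,a
def pca(P):
    c=P.mean(0);w,V=np.linalg.eigh(np.cov((P-c).T));return c,np.degrees(np.arctan2(V[1,-1],V[0,-1])),2*np.sqrt(3*w)
E
python3 - <<'E'
from h import *;import pickle
ims=[]
for n in ['scene','side']:
    s=pickle.load(open(f'pics/{n}0.pkl','rb'));W=world(s);im=s['image'];hsv=cv2.cvtColor(im,cv2.COLOR_RGB2HSV);H,S,V=[hsv[...,i].astype(int) for i in range(3)]
    ok=(s['depth']>0); z=W[...,2]
    cx,cy=(317,265) if n=='scene' else (328,230)
    ims.append(cv2.resize(im[cy-70:cy+70,cx-80:cx+80,::-1],None,fx=4.5,fy=4,interpolation=cv2.INTER_CUBIC)[:, :720])
    cv2.imwrite(f'pics/crop_{n}.png',ims[-1])
    yy,xx=np.mgrid[:480,:640];near=(abs(xx-cx)<110)&(abs(yy-cy)<95)&ok
    red=near&((H<6)|(H>174))&(S>190)&(V>90)&(z>.1)
    print(n,'red',red.sum(),'z pct',np.percentile(z[red],[1,10,30,50,70,90,99]).round(4))
    top=red&(abs(z-.1375)<.004); print(' top flat',top.sum(),W[top].mean(0),ang(W[top][:,:2]))
    if top.sum():
        c,r=cv2.minEnclosingCircle(W[top][:,:2].astype(np.float32)*1000);print(' circ',c,r)
    bar=near&(z>.155)&(z<.172)&(abs(W[...,0]-W[red][:,0].mean())<.06)&(abs(W[...,1]-W[red][:,1].mean())<.06)
    print(' bar',bar.sum(),pca(W[bar][:,:2]),z[bar].max(), W[bar][:,2].mean())
    for nm,m in [('blue',(H>105)&(H<130)&(S>150)),('white',(S<60)&(V>180))]:
        m=near&m&(z<.03)&(z>.0);print(' ',nm,m.sum(),pca(W[m][:,:2]),ang(W[m][:,:2]),z[m].mean())
    rail=near&(z>.008)&(z<.016);rail=cv2.morphologyEx(rail.astype(np.uint8),cv2.MORPH_OPEN,np.ones((3,3)))>0
    print(' rail',rail.sum(),ang(W[rail][:,:2]))
E
```

```text
scene red 948 z pct [0.1256 0.1335 0.1361 0.1372 0.1383 0.1544 0.1638]
 top flat 685 [0.5843915  0.06076193 0.13701149] (array([0.58115015, 0.05781311]), (70.42091369628906, 69.75503540039062), 6.53668212890625)
 circ (581.4689331054688, 58.02410125732422) 37.20046615600586
 bar 198 (array([0.58236447, 0.0586201 ]), np.float64(85.41778941225867), array([0.01451798, 0.05132613])) 0.16680301077990847 0.16242203955420895
  blue 358 (array([0.57216511, 0.15027851]), np.float64(-172.91205993834276), array([0.01281116, 0.15275804])) (array([0.56883026, 0.14968855]), (147.04119873046875, 13.732500076293945), 7.088551044464111) 0.013061638315417753
  white 291 (array([ 0.61673494, -0.02141082]), np.float64(-172.10899071550384), array([0.01804198, 0.10598523])) (array([ 0.61528522, -0.02142615]), (101.51516723632812, 19.458833694458008), 7.613620281219482) 0.012710937868170262
 rail 7260 (array([0.58083643, 0.05732687]), (151.6912078857422, 359.43572998046875), 7.095771789550781)
side red 714 z pct [0.1225 0.1292 0.1342 0.1355 0.1368 0.1503 0.162 ]
 top flat 430 [0.57698483 0.04792659 0.13577
[... 158 characters left out ...]
2
 bar 139 (array([0.57867168, 0.05150895]), np.float64(86.37378501209034), array([0.01453378, 0.05314174])) 0.16483340217239553 0.16103748705239015
  blue 124 (array([0.54289621, 0.14455056]), np.float64(-172.51501033610657), array([0.01200032, 0.09836423])) (array([0.54260364, 0.14445801]), (94.50857543945312, 14.564457893371582), 7.29223108291626) 0.011339865903706
  white 819 (array([0.57009156, 0.29147102]), np.float64(98.34361571132705), array([0.11233157, 0.74795447])) (array([0.52677533, 0.22095406]), (224.9486541748047, 526.0617065429688), 6.178408622741699) 0.0048264241211512975
 rail 4177 (array([0.52725775, 0.10096982]), (282.1680603027344, 500.3811950683594), 19.658287048339844)
```

```bash
python3 -c "
import cv2,numpy as np
a=cv2.imread('pics/crop_scene.png');b=cv2.imread('pics/crop_side.png')
cv2.imwrite('pics/crops.png',cv2.resize(np.vstack([a,b]),(540,600)))"
```

```text
(no output)
```

View pics/crop_scene.png

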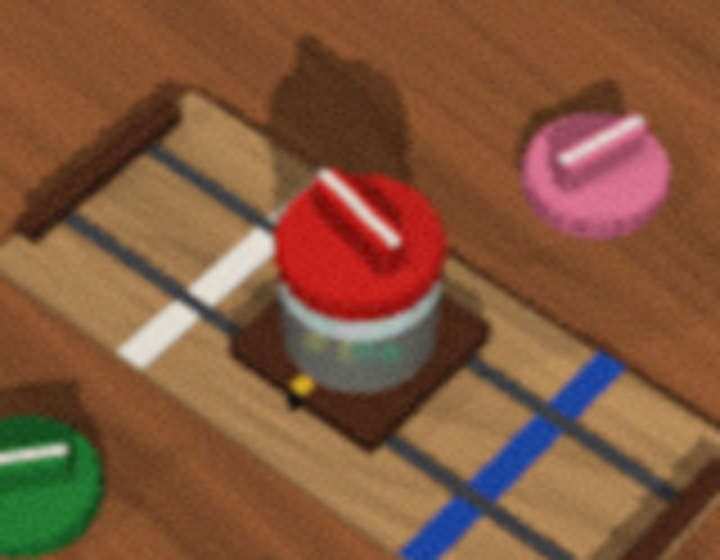

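The crop shows the red cap with its white line at about 86° in the world. The rail's x is at about 7°, so the cap needs roughly 79° clockwise. Blue lies on the +y side. I'm moving above the jar now.

```bash
R='x'; 
python3 -m inch '[{"linear":[0.82,-0.93,0],"twist":-0.25,"gripper":1},{"linear":[0.82,-0.93,0],"twist":-0.25,"gripper":1},{"linear":[0.82,-0.93,0],"twist":-0.25,"gripper":1},{"linear":[0.82,-0.93,0],"twist":-0.25,"gripper":1}]'
python3 -m inch '[{"linear":[0.82,-0.93,0.1],"twist":-0.25,"gripper":1},{"linear":[0.82,-0.93,0.1],"twist":-0.25,"gripper":1},{"linear":[0.82,-0.93,0.1],"twist":-0.25,"gripper":1},{"linear":[0.82,-0.93,0.1],"twist":-0.25,"gripper":1}]'
python3 -m inch '[{"linear":[0.82,-0.93,0.1],"twist":-0.25,"gripper":1},{"linear":[0.82,-0.93,0.1],"twist":-0.25,"gripper":1},{"linear":[0.82,-0.93,0.1],"twist":-0.25,"gripper":1},{"linear":[0.82,-0.93,0.1],"twist":-0.25,"gripper":1}]'
python3 -m inch '[{"linear":[0.82,-0.93,0],"twist":-0.25,"gripper":1},{"linear":[0.82,-0.93,0],"twist":-0.25,"gripper":1},{"linear":[0.82,-0.93,0],"twist":-0.25,"gripper":1},{"linear":[0.82,-0.93,0],"twist":-0.25,"gripper":1}]'
python3 -m inch '[{"linear":[0.82,-0.93,0],"twist":-0.25,"gripper":1},{"linear":[0.82,-0.93,0],"twist":-0.25,"gripper":1},{"linear":[0.82,-0.93,0],"twist":-0.25,"gripper":1},{"linear":[0.82,-0.93,0],"twist":-0.25,"gripper":1},{"linear":[0.82,-0.93,0],"twist":-0.25,"gripper":1}]'
python3 - <<'E'
from bench import robot
import cv2,pickle
o=robot.get_obs();print(o['time'],o['tool_pos'],o['ee_rot'],o['joint_positions'],o['wrist_force'])
s=robot.snapshot('wrist');cv2.imwrite('pics/wrist1.png',s['image'][:,:,::-1]);print(s['mtx'],s['hand_eye'])
pickle.dump((o,s),open('pics/wrist1.pkl','wb'))
E
```

```text
time: 0.48
tool_pos: [0.254, 0.4264, 0.2273]
ee_rot: [-3.14, 0.004, 2.562]
wrist_force: [-0.9, 0.7, -0.1]
width: 0.0944
time: 0.82
tool_pos: [0.3362, 0.3336, 0.238]
ee_rot: [3.141, 0.004, 2.299]
wrist_force: [0.8, 0.5, -0.4]
width: 0.0944
time: 1.15
tool_pos: [0.4179, 0.2406, 0.2476]
ee_rot: [3.141, 0.003, 2.038]
wrist_force: [-0.5, -0.5, 0.4]
width: 0.094
time: 1.48
tool_pos: [0.4993, 0.1477, 0.2462]
ee_rot: [-3.141, 0.003, 1.777]
wrist_force: [-0.5, -0.1, 0.3]
width: 0.0938
time: 1.9
tool_pos: [0.5786, 0.0586, 0.2459]
ee_rot: [-3.139, -0.001, 1.52]
wrist_force: [-0.4, 0.9, 0.3]
width: 0.0939
1.9 [0.5786211  0.05856904 0.24593637] [-3.13875450e+00 -6.95078890e-04  1.52049922e+00] [2.92259412e-03 1.57258733e-01 1.25688051e+00 8.55924323e-04
 1.73025052e+00 5.33534357e-02] [-0.35066906  0.8781609   0.34725566]
[[371.64829954   0.         316.80012173]
 [  0.         371.64829954 241.51016584]
 [  0.           0.           1.        ]] [[-7.08336340e-04 -9.69299986e-01 -2.45880126e-01  7.09608068e-02]
 [ 9.99999426e-01 -4.89054495e-04 -9.52884736e-04 -7.04541220e-05]
 [ 8.03382380e-04 -2.45880660e-01  9.69299776e-01 -1.56947636e-01]
 [ 0.00000000e+00  0.00000000e+00  0.00000000e+00  1.00000000e+00]]
```

View pics/wrist1.png

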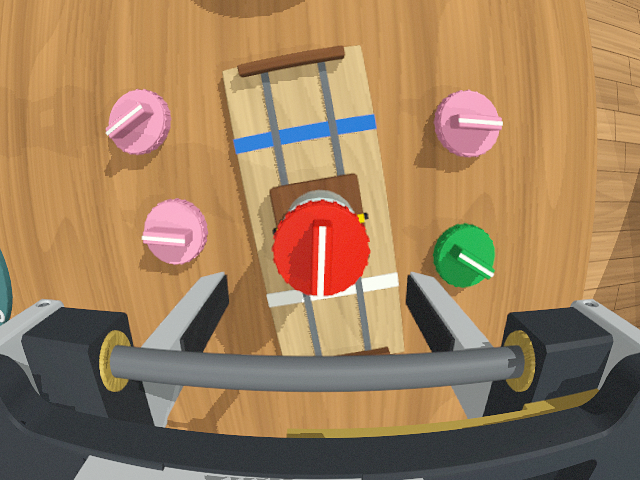

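The wrist view shows the red cap at (321,248) with its bar nearly along the jaws' centre line. The blue band is at (305,133) and the white band at (333,290). I measure these in this view.

```bash
cat >> h.py <<'E'
from scipy.spatial.transform import Rotation as Ro
def wworld(o,s):
    d=s['depth'];h,w=d.shape;v,u=np.mgrid[:h,:w];K=s['mtx']
    x=(u-K[0,2])/K[0,0];y=(v-K[1,2])/K[1,1];t=np.hypot(x,y)+1e-12
    k=np.tan(np.minimum(t,1.5))/t
    p=np.stack([x*k*d,y*k*d,d],-1);H=s['hand_eye']
    p=p@H[:3,:3].T+H[:3,3]
    return p@Ro.from_euler('xyz',o['ee_rot']).as_matrix().T+o['tool_pos']
def wmeas(o,s):
    W=wworld(o,s);hsv=cv2.cvtColor(s['image'],cv2.COLOR_RGB2HSV);H,S,V=[hsv[...,i].astype(int) for i in range(3)];z=W[...,2]
    nr=(s['depth']>0)&(s['depth']<.6)
    red=nr&((H<6)|(H>174))&(S>150)&(z>.1)
    top=red&(abs(z-np.median(z[red]))<.003)
    print('flat top',top.sum(),z[top].mean(),cv2.minEnclosingCircle(W[top][:,:2].astype(np.float32)*1000))
    c=np.array(cv2.minEnclosingCircle(W[top][:,:2].astype(np.float32))[0])
    bar=nr&(z>z[top].mean()+.008)&(z<.2)&(np.hypot(*(np.moveaxis(W[...,:2]-c,-1,0)))<.035)
    print('bar',bar.sum(),pca(W[bar][:,:2]),z[bar].max())
    wl=bar&(S<60)&(V>180);print('line',wl.sum(),pca(W[wl][:,:2]),ang(W[wl][:,:2]),z[wl].mean())
    for nm,m in [('blue',(H>100)&(H<130)&(S>130)),('white',(S<40)&(V>200))]:
        m=nr&m&(z<.03)&(z>-.01)&(np.hypot(*(np.moveaxis(W[...,:2]-c,-1,0)))<.2)
        if m.sum()>50: print(nm,m.sum(),pca(W[m][:,:2]),z[m].mean())
    return W
E
python3 - <<'E'
from h import *;import pickle
o,s=pickle.load(open('pics/wrist1.pkl','rb'));wmeas(o,s)
E
```

```text
flat top 5293 0.13716220119602743 ((580.8042602539062, 54.14784622192383), 36.25006103515625)
bar 1512 (array([0.58097871, 0.05679073]), np.float64(85.26952080596601), array([0.01369364, 0.0517138 ])) 0.16578586251224273
line 440 (array([0.58054619, 0.0544141 ]), np.float64(85.5333000133589), array([0.0042499 , 0.05040335])) (array([0.58039722, 0.05370335]), (50.36520004272461, 7.126104354858398), 81.38594818115234) 0.16382470144426386
blue 1786 (array([0.56905835, 0.14796352]), np.float64(-172.9048580455296), array([0.01494825, 0.15269029])) 0.013244399061642301
white 1103 (array([ 0.59555805, -0.02553516]), np.float64(-173.09681514007727), array([0.04994011, 0.17758577])) 0.01308297007322785
```

```bash
python3 -m inch '[{"linear":[0.02,-0.04,-0.3],"twist":-0.028,"gripper":1},{"linear":[0.02,-0.04,-0.6],"twist":-0.028,"gripper":1},{"linear":[0.02,-0.04,-0.75],"twist":-0.028,"gripper":1},{"linear":[0.02,-0.04,-0.83],"twist":-0.028,"gripper":1},{"linear":[0.02,-0.04,-0.83],"twist":-0.028,"gripper":1},{"linear":[0.02,-0.04,-0.83],"twist":-0.028,"gripper":1}]'
python3 -m inch '[{"linear":[0,0,0],"twist":0,"gripper":0},{"linear":[0,0,0],"twist":0,"gripper":0},{"linear":[0,0,0],"twist":0,"gripper":0},{"linear":[0,0,0],"twist":0,"gripper":0},{"linear":[0,0,0],"twist":0,"gripper":0},{"linear":[0,0,0],"twist":0,"gripper":0},{"linear":[0,0,0],"twist":0,"gripper":0},{"linear":[0,0,0],"twist":0,"gripper":0}]'
```

```text
time: 2.45
tool_pos: [0.58, 0.056, 0.1654]
ee_rot: [3.141, -0.0, 1.494]
wrist_force: [0.4, 0.2, -0.0]
width: 0.0941
time: 3.12
tool_pos: [0.5802, 0.0546, 0.1645]
ee_rot: [3.142, -0.0, 1.492]
wrist_force: [-0.5, -0.5, 0.6]
width: 0.0441
```

```bash
python3 -m inch '[{"linear":[0,0,-0.02],"twist":0,"gripper":0},{"linear":[0,0,-0.02],"twist":0,"gripper":0},{"linear":[0,0,-0.02],"twist":0,"gripper":0},{"linear":[0,0,-0.02],"twist":0,"gripper":0},{"linear":[0,0,-0.02],"twist":0,"gripper":0},{"linear":[0,0,-0.02],"twist":0,"gripper":0},{"linear":[0,0,-0.02],"twist":0,"gripper":0},{"linear":[0,0,-0.02],"twist":0,"gripper":0}]'
```

```text
time: 3.78
tool_pos: [0.5802, 0.0547, 0.1624]
ee_rot: [3.142, 0.0, 1.492]
wrist_force: [0.5, 0.3, -0.9]
width: 0.0135
```

Gripped at 13.5 mm opening. Now I press.

```bash
python3 -m inch '[{"linear":[0,0,-0.03],"twist":0,"gripper":0},{"linear":[0,0,-0.06],"twist":0,"gripper":0},{"linear":[0,0,-0.085],"twist":0,"gripper":0},{"linear":[0,0,-0.085],"twist":0,"gripper":0},{"linear":[0,0,-0.085],"twist":0,"gripper":0},{"linear":[0,0,-0.085],"twist":0,"gripper":0}]'
python3 - <<'E'
from bench import robot
import cv2,pickle
o=robot.get_obs();print(o['tool_pos'],o['wrist_force'],o['wrist_torque'])
s=robot.snapshot('side');cv2.imwrite('pics/side2.png',cv2.resize(s['image'][150:270,250:410,::-1],None,fx=5,fy=5,interpolation=cv2.INTER_CUBIC))
E
```

```text
time: 4.28
tool_pos: [0.5803, 0.0547, 0.1553]
ee_rot: [3.14, 0.0, 1.493]
wrist_force: [-3.0, -0.7, 5.5]
width: 0.0139
[0.5802833  0.0546701  0.15533754] [-2.99371204 -0.7013167   5.4905692 ] [-0.08365989  0.61465093 -0.03503435]
```

View pics/side2.png

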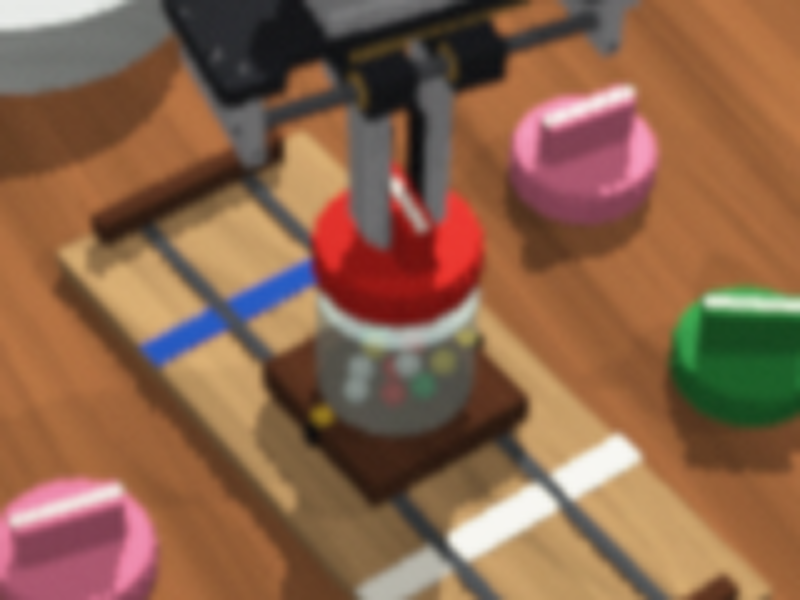

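The side view shows both fingers on the bar at about (400,220), with the cap level. The force of 5.5 N suggests about 4–5 mm down, so I press further, until the force says it is deep enough.

```bash
python3 -m inch '[{"linear":[0,0,-0.01],"twist":0,"gripper":0},{"linear":[0,0,-0.02],"twist":0,"gripper":0},{"linear":[0,0,-0.02],"twist":0,"gripper":0},{"linear":[0,0,-0.02],"twist":0,"gripper":0}]'
python3 -m inch '[{"linear":[0,0,-0.01],"twist":0,"gripper":0},{"linear":[0,0,-0.02],"twist":0,"gripper":0},{"linear":[0,0,-0.02],"twist":0,"gripper":0},{"linear":[0,0,-0.02],"twist":0,"gripper":0}]'
```

```text
time: 4.67
tool_pos: [0.5803, 0.0546, 0.1537]
ee_rot: [3.14, 0.0, 1.493]
wrist_force: [-2.5, -0.8, 7.1]
width: 0.0137
time: 5.0
tool_pos: [0.5803, 0.0547, 0.1529]
ee_rot: [3.139, -0.0, 1.493]
wrist_force: [-4.4, -0.7, 10.6]
width: 0.0137
```

The tool is 9.5 mm down and the force is rising to 10.6 N, so the plunger is at its stop with no slip. I back off a little and turn clockwise.

```bash
python3 -m inch '[{"linear":[0,0,0.005],"twist":-0.1,"gripper":0},{"linear":[0,0,0.005],"twist":-0.2,"gripper":0},{"linear":[0,0,0.005],"twist":-0.3,"gripper":0},{"linear":[0,0,0.005],"twist":-0.3,"gripper":0},{"linear":[0,0,0.005],"twist":-0.3,"gripper":0}]'
```

```text
time: 5.42
tool_pos: [0.5816, 0.0545, 0.153]
ee_rot: [3.137, -0.002, 1.178]
wrist_force: [-1.0, -0.4, 7.6]
width: 0.0134
```

Run:
```python
from bench import robot
import cv2,pickle
from h import *
o=robot.get_obs();print(o['tool_pos'],o['wrist_force'],o['wrist_torque'])
s=robot.snapshot('side');cv2.imwrite('pics/side3.png',cv2.resize(s['image'][150:270,250:410,::-1],None,fx=5,fy=5,interpolation=cv2.INTER_CUBIC))
```

```text
[0.58155249 0.05452183 0.15296004] [-0.95735021 -0.39298585  7.55763048] [-0.12547605  0.31774823 -0.02596399]
```

View pics/side3.png

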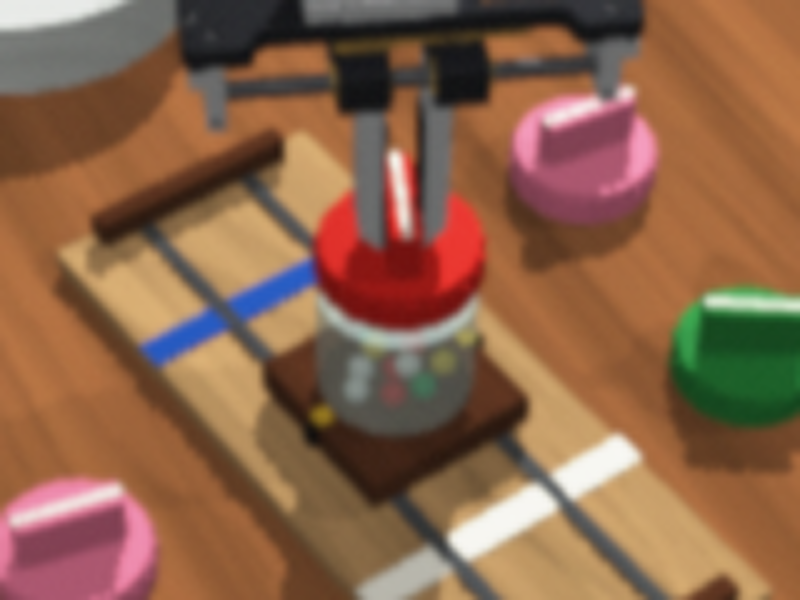

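The bar (white line at (400,195)) has turned with the gripper and the cap stays level. I continue the turn and keep it pressed.

```bash
python3 -m inch '[{"linear":[0,0,-0.004],"twist":-0.1,"gripper":0},{"linear":[0,0,-0.004],"twist":-0.2,"gripper":0},{"linear":[0,0,-0.004],"twist":-0.3,"gripper":0},{"linear":[0,0,-0.004],"twist":-0.4,"gripper":0},{"linear":[0,0,-0.004],"twist":-0.5,"gripper":0},{"linear":[0,0,-0.004],"twist":-0.5,"gripper":0}]'
python3 -m inch '[{"linear":[0,0,0],"twist":-0.1,"gripper":0},{"linear":[0,0,0],"twist":-0.2,"gripper":0},{"linear":[0,0,0],"twist":-0.3,"gripper":0},{"linear":[0,0,0],"twist":-0.4,"gripper":0},{"linear":[0,0,0],"twist":-0.5,"gripper":0},{"linear":[0,0,0],"twist":-0.52,"gripper":0},{"linear":[0,0,0],"twist":-0.52,"gripper":0},{"linear":[0,0,0],"twist":-0.52,"gripper":0},{"linear":[0,0,0],"twist":-0.52,"gripper":0}]'
python3 - <<'E'
from bench import robot
import cv2,pickle
o=robot.get_obs();print(o['tool_pos'],o['wrist_force'],o['wrist_torque'])
s=robot.snapshot('side');cv2.imwrite('pics/side4.png',cv2.resize(s['image'][150:270,250:410,::-1],None,fx=5,fy=5,interpolation=cv2.INTER_CUBIC))
E
```

```text
time: 5.97
tool_pos: [0.5818, 0.0541, 0.153]
ee_rot: [3.137, -0.004, 0.651]
wrist_force: [0.4, -1.6, 8.6]
width: 0.0142
time: 6.72
tool_pos: [0.5818, 0.054, 0.1529]
ee_rot: [3.14, -0.005, 0.11]
wrist_force: [-0.3, -0.1, 8.2]
width: 0.014
[0.58179458 0.05404785 0.15292502] [-0.25964414 -0.06763813  8.22632655] [-0.25421603  0.39525439 -0.02376546]
```

View pics/side4.png

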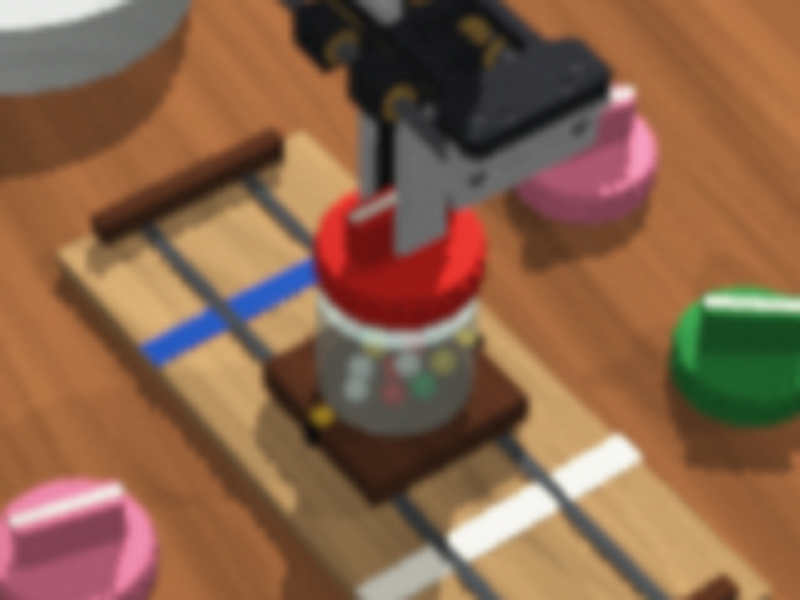

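The bar is now parallel to the marks, across the rail. I let it rise into the notch.

```bash
python3 -m inch '[{"linear":[0,0,0.02],"twist":0,"gripper":0},{"linear":[0,0,0.04],"twist":0,"gripper":0},{"linear":[0,0,0.05],"twist":0,"gripper":0},{"linear":[0,0,0.05],"twist":0,"gripper":0},{"linear":[0,0,0.05],"twist":0,"gripper":0}]'
python3 -m inch '[{"linear":[0,0,0.01],"twist":0,"gripper":0},{"linear":[0,0,0.02],"twist":0,"gripper":0},{"linear":[0,0,0.02],"twist":0,"gripper":0}]'
```

```text
time: 7.18
tool_pos: [0.5818, 0.054, 0.157]
ee_rot: [3.14, -0.005, 0.11]
wrist_force: [0.0, -1.5, 5.7]
width: 0.0139
time: 7.43
tool_pos: [0.5817, 0.0541, 0.1582]
ee_rot: [3.14, -0.004, 0.11]
wrist_force: [3.8, -2.7, 5.0]
width: 0.0137
```

```bash
python3 -m inch '[{"linear":[0,0,0.01],"twist":0,"gripper":0},{"linear":[0,0,0.02],"twist":0,"gripper":0},{"linear":[0,0,0.02],"twist":0,"gripper":0},{"linear":[0,0,0.02],"twist":0,"gripper":0}]'
```

```text
time: 7.77
tool_pos: [0.5814, 0.0542, 0.1584]
ee_rot: [3.141, -0.002, 0.11]
wrist_force: [6.2, -1.4, 0.2]
width: 0.014
```

It stopped at 0.1584, 5.5 mm above the press stop as the notch predicts, and the upward push is gone, so the cap is held. Now I slide 94 mm towards the blue mark.

```bash
python3 -m inch '[{"linear":[-0.006,0.05,0],"twist":0,"gripper":0},{"linear":[-0.012,0.1,0],"twist":0,"gripper":0},{"linear":[-0.019,0.15,0],"twist":0,"gripper":0},{"linear":[-0.025,0.2,0],"twist":0,"gripper":0},{"linear":[-0.031,0.25,0],"twist":0,"gripper":0},{"linear":[-0.037,0.3,0],"twist":0,"gripper":0},{"linear":[-0.044,0.35,0],"twist":0,"gripper":0},{"linear":[-0.05,0.4,0],"twist":0,"gripper":0},{"linear":[-0.056,0.45,0],"twist":0,"gripper":0},{"linear":[-0.056,0.45,0],"twist":0,"gripper":0}]'
python3 -m inch '[{"linear":[-0.006,0.05,0],"twist":0,"gripper":0},{"linear":[-0.012,0.1,0],"twist":0,"gripper":0},{"linear":[-0.019,0.15,0],"twist":0,"gripper":0},{"linear":[-0.025,0.2,0],"twist":0,"gripper":0},{"linear":[-0.031,0.25,0],"twist":0,"gripper":0},{"linear":[-0.037,0.3,0],"twist":0,"gripper":0},{"linear":[-0.044,0.35,0],"twist":0,"gripper":0},{"linear":[-0.05,0.4,0],"twist":0,"gripper":0},{"linear":[-0.056,0.45,0],"twist":0,"gripper":0},{"linear":[-0.056,0.45,0],"twist":0,"gripper":0}]'
python3 -m inch '[{"linear":[-0.003,0.025,0],"twist":0,"gripper":0},{"linear":[-0.003,0.025,0],"twist":0,"gripper":0},{"linear":[-0.003,0.025,0],"twist":0,"gripper":0},{"linear":[-0.003,0.025,0],"twist":0,"gripper":0}]'
python3 - <<'E'
from bench import robot
import cv2,pickle
o=robot.get_obs();print(o['tool_pos'],o['wrist_force'],o['wrist_torque'])
s=robot.snapshot('side');cv2.imwrite('pics/side5.png',cv2.resize(s['image'][120:270,220:420,::-1],None,fx=4,fy=4,interpolation=cv2.INTER_CUBIC))
E
```

```text
time: 8.6
tool_pos: [0.575, 0.0994, 0.1585]
ee_rot: [3.14, -0.0, 0.11]
wrist_force: [4.0, -1.5, 0.5]
width: 0.0136
time: 9.43
tool_pos: [0.5693, 0.1444, 0.1585]
ee_rot: [3.141, -0.0, 0.11]
wrist_force: [4.3, -3.0, 0.0]
width: 0.0138
time: 9.77
tool_pos: [0.569, 0.1465, 0.1584]
ee_rot: [3.141, -0.0, 0.11]
wrist_force: [4.0, -3.5, -1.0]
width: 0.0139
[0.56903574 0.14651013 0.15844393] [ 4.00757226 -3.45675113 -1.0120506 ] [-0.56386916 -0.72436794 -0.10091713]
```

View pics/side5.png

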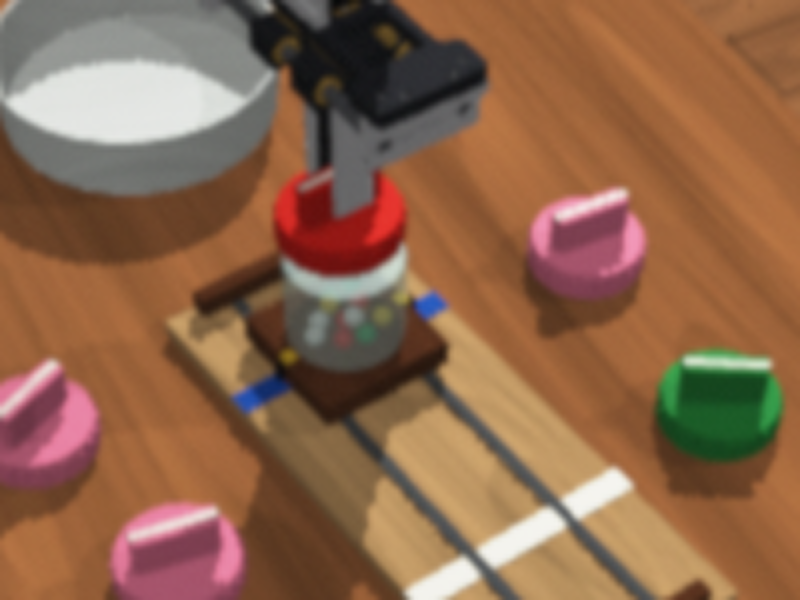

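The carriage sits over the blue band, with band ends at (262,392) and (432,303) either side of it. I release and lift.

```bash
python3 -m inch '[{"linear":[0,0,0],"twist":0,"gripper":0.5},{"linear":[0,0,0],"twist":0,"gripper":0.5},{"linear":[0,0,0],"twist":0,"gripper":0.5},{"linear":[0,0,0],"twist":0,"gripper":0.5},{"linear":[0,0,0],"twist":0,"gripper":0.5}]'
python3 -m inch '[{"linear":[0,0,0.2],"twist":0,"gripper":0.5},{"linear":[0,0,0.5],"twist":0,"gripper":0.5},{"linear":[0,0,0.85],"twist":0,"gripper":0.5},{"linear":[0,0,0.85],"twist":0,"gripper":0.5},{"linear":[0,0,0.85],"twist":0,"gripper":0.5},{"linear":[0,0,0.85],"twist":0,"gripper":0.5}]'
python3 - <<'E'
from bench import robot
import cv2,pickle
from h import *
o=robot.get_obs();print(o['tool_pos'],o['wrist_force'])
s=robot.snapshot('wrist');cv2.imwrite('pics/wrist6.png',s['image'][:,:,::-1]);W=wmeas(o,s)
E
```

```text
time: 10.23
tool_pos: [0.5682, 0.1475, 0.1588]
ee_rot: [-3.141, 0.001, 0.111]
wrist_force: [-0.3, -0.4, -0.3]
width: 0.0438
time: 10.73
tool_pos: [0.5684, 0.1473, 0.2438]
ee_rot: [-3.141, 0.0, 0.11]
wrist_force: [-0.2, 1.1, -0.3]
width: 0.0467
[0.56844699 0.14727457 0.24380919] [-0.2260268   1.06803513 -0.28892252]
flat top 5286 0.13324128932494536 ((568.5105590820312, 146.3379669189453), 36.00008773803711)
bar 1505 (array([0.57106242, 0.1468222 ]), np.float64(-174.16313413249122), array([0.01369841, 0.0514714 ])) 0.16196642392309638
line 422 (array([0.56929258, 0.14614053]), np.float64(-173.6488001281941), array([0.00398219, 0.04985706])) (array([0.56881458, 0.14605121]), (49.19070816040039, 3.4784042835235596), 6.278353214263916) 0.15996044772892365
blue 389 (array([0.62930525, 0.1557704 ]), np.float64(-175.58417240936095), array([0.01466661, 0.02891909])) 0.01316490344151152
white 1567 (array([ 0.592606  , -0.02396523]), np.float64(-174.34478945090237), array([0.06950323, 0.15476353])) 0.01304391906454484
```

View pics/wrist6.png

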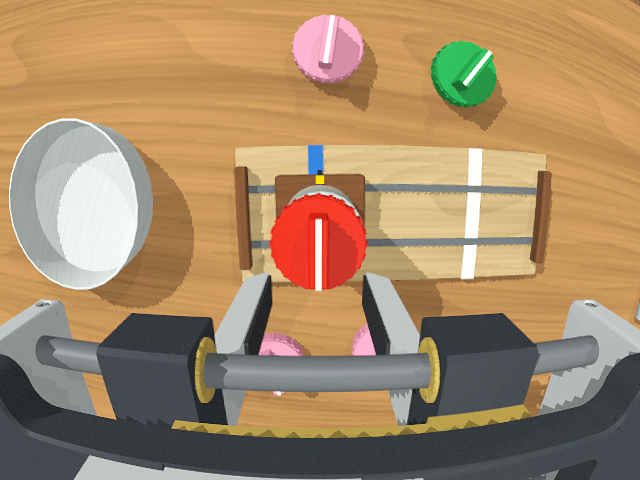

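The wrist view shows the bar in line with the blue band, pointer at (320,180) and band at (316,160). The flat top is 3.9 mm lower than at the start, and the jar is about 2 mm from the mark's centre. The robot is clear, so I hand in.

```bash
python3 -c "
from bench import robot
o=robot.get_obs();print(o['time'],o['wrist_force']);print(robot.close_job())"
```

```text
10.7833 [-0.09238586 -0.3403151  -0.44946743]
the job is handed in; nothing more can be done
None
```

I pressed the red cap to the plunger's stop, turned it about 79° clockwise and let it rise into the notch. I then slid the locked jar onto the blue mark, let go and lifted clear. I handed the job in at about 10.8 s of the 40 s allowed; no verdict is reported.

Last checks, from the wrist camera after release:
- **Cap height:** its flat top was 3.9 mm below where it started; 4 mm is expected when locked.
- **Bar angle:** within about 1° of the jar's x axis.
- **Jar position:** about 2 mm from the centre of the blue mark (12 mm allowed).
- **Robot:** clear of everything, with wrist force near zero.

- **Disagreement:** at the start the two fixed cameras differed by about 6 mm on the cap's position, so I relied on the wrist camera.
- **Not measured:** I did not measure the pan, comb and whisk again. The arm never went near them.

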